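Isolate and bleed the compressor head

ROBOT

A 6-joint arm with a two-finger parallel gripper is mounted at the origin on the work surface. World frame = base frame: x ahead of the robot, y to its left, z up, the work surface at z = 0. Lengths are in m, angles in degrees, forces in N, time in s.
With the tool pointing down it reaches from about 0.4 to 0.825 m from the base axis. Payload 7 kg.
Tool frame: the origin (TCP) lies at the centre of the arm's flange, where the gripper is bolted on; the fingertips stand 178 mm ahead of it and the grasp point (between the pads) lies 159 mm ahead of it (tip_reach is the distance from the TCP to the fingertips, in m); z points along the fingers, y is the line along which they close (so a half turn about z gives the same grasp; the last joint's range is limited). The gripper opens to 88 mm and grips with 3 to 60 N. Pads are 19 mm wide; open, the fingers measure 130 mm over their backs; the gripper's body (78 mm by 193 mm) begins 47 mm behind the grasp point.
Start: joints at [-52.592, 20.546, 0.682, 0, -70.136, -16.507], TCP at [0.241, -0.631, 0.405] pointing down, gripper open.
Joint ranges: [-176.03, 176.03], [-82.01, 121.73], [-58.28, 71.71], [-173.87, 95.51], [-174.79, -0.11], [-173.66, 173.66]. Speed limits (degrees/s): [136.94, 136.94, 172.46, 180, 180, 180].

INTERFACE

Orientations are given as [roll, pitch, yaw] about the fixed x, y, z axes, in that order (R = Rz(yaw) Ry(pitch) Rx(roll)).
In Python, from plant import * gives the robot as it stands.
- The arm moves only by the shell command python3 -m handwheel 'ROWS'. ROWS is JSON, a list of rows, each a list of 7 numbers: the opening, from -1 (shut) to 1 (fully open), then the shift along the tool's x, y, z as a fraction of full scale, then the turn, a rotation vector about the tool's x, y, z as a fraction of full scale. A call has 1 to 5 rows; each row shifts and turns the commanded pose from where the row before left it, along the tool's axes as they then stand; what a row does not reach is not made up. Full scale, the value 1, is 0.025 m for a shift and 6 degrees for a turn. A row lasts 1/8 s, in which the tool goes at most 62.5 mm and 10.7 degrees, less where a joint would pass 70% of its speed; a pose out of reach is approached as far as the arm can. A call with a number of a shift or a turn outside -1 to 1 is refused whole. A call with a gripper value outside its range is refused whole. The fingers move at their own pace and stop on an object; the grip force is fixed at half the most. Time passes only in rows, so rows that do not move let the fingers close. It gives the time, the measured TCP pose, the force, the opening and the grip force at its end, in the units of the state.
- get_obs(): the state, without advancing time (a new reading comes with each control period).
- snapshot(name): name is "scene" or "top" or "wrist"; returns a dict with "color" (420x560x3 uint8, red, green, blue), "fx", "fy", "cx", "cy" (pixels), "R" (3x3) and "t" (3): a world point X has camera coordinates R X + t; the wrist camera has in their place "tool_from_camera" (4x4, takes a point from camera to tool coordinates, whose origin is the TCP and whose axes are the flange's). Camera axes: x right, y down, z forward; pixel columns grow to the right and rows downward; lengths in m; the calibration is good to about 2 mm. The wrist camera is an equidistant fisheye: a pixel r from the principal point sees the ray r / f radians off the axis. A picture is of the moment at which its call begins: read the wrist's pose just before it. There is no depth.
- close_job(): hands the job in; it is judged then, once.
The state is a dict: "clock": time; "joint_pos": joint angles; "qvel": joint speeds; "tau": joint torques, N m; "tool_pos": TCP position; "orientation": TCP orientation; "force": force on the tool from outside, world axes, zero at the start; "moment": the same for the moment, N m; "opening": finger opening in m; "gripper_force": force on a finger pad.
Only numpy, scipy, OpenCV 4.12 (cv2) and the standard library are available. Lean on these libraries where they do the work, as an engineer would, in place of code of your own. Each camera call takes 0.05 s, during which the arm holds its last target. There are 200 camera calls.

TASK

Make the compressor head in the blue vise safe to work on: with the fingertips push the yellow lever on the supply pipe a quarter turn round to its stop, so that it lies square across the pipe pointing away from the robot. Only then press the red valve cap on top of the head gently down to the bottom, keep it down for two seconds, let it spring fully back up and withdraw. Leave the green and blue caps alone, leave the lever closed, and do not pick up or move any of the loose things on the bench.

Things in the scene. Friction and masses are not known exactly. Their poses are not given: they have to be found in the camera images.
- valve: fixed supply pipe on a grey bracket, 70 x 200 mm foot; copper pipe along its y axis, centre line 65 mm above the bench, brass ball valve in the middle. Origin on the bench straight under the lever's pivot; z up. The lever turns about this vertical axis
- shutoff (a joint): yellow shut-off lever: angle in rad. 0 = open, lever lies along the pipe pointing to the valve body's -y; grows anticlockwise seen from above to 1.571 = closed, at its stop, pointing to the valve body's +x. Stays where it is left; friction 0.12 N m (about 1.5 N at the grip)
- lever_grip (a point): point on the yellow lever sleeve 85 mm from the pivot, half-way up, 120 mm above the bench. The yellow sleeve is 18 mm wide, 20 mm high (110 to 130 mm above the bench) and runs 25 to 110 mm from the pivot; below it nothing rises over 82 mm above the bench except the valve stem under the pivot
- head: fixed: aluminium compressor head, clamped in a blue vise 240 x 120 mm with its screw to -x. Head's top flange is 170 mm across, its top face 172 mm above the bench. Origin on the bench under the middle of the head; z up
- red_valve_base: brass housing of the red valve, fixed on the head's top face; origin at the middle of its underside; carries the red cap
- red_valve (a joint): red bleed valve's cap, how far it is pressed: 0 = fully up (spring at rest), 0.010 m = fully pressed down. Its spring takes 1.5 N to start and 5 N at full travel, where it meets a hard stop; comes back up by itself.
- red_valve_top (a point): centre of the top face of the red cap (28 mm across), 198 mm above the bench when up; it stands 14 mm proud of its brass housing (44 mm across, 12 mm high); z up, caps are pressed straight down. The three caps stand on a 52 mm radius circle on the compressor head, about 90 mm apart; which colour stands where changes from start to start. To be pressed
- green_valve (a joint): green bleed valve's cap, how far it is pressed: 0 = fully up (spring at rest), 0.010 m = fully pressed down. Its spring takes 1.5 N to start and 5 N at full travel, where it meets a hard stop; comes back up by itself. To be left alone
- green_valve_top (a point): centre of the top face of the green cap (28 mm across), 198 mm above the bench when up; it stands 14 mm proud of its brass housing (44 mm across, 12 mm high); z up, caps are pressed straight down. The three caps stand on a 52 mm radius circle on the compressor head, about 90 mm apart; which colour stands where changes from start to start
- blue_valve (a joint): blue bleed valve's cap, how far it is pressed: 0 = fully up (spring at rest), 0.010 m = fully pressed down. Its spring takes 1.5 N to start and 5 N at full travel, where it meets a hard stop; comes back up by itself. To be left alone
- blue_valve_top (a point): centre of the top face of the blue cap (28 mm across), 198 mm above the bench when up; it stands 14 mm proud of its brass housing (44 mm across, 12 mm high); z up, caps are pressed straight down. The three caps stand on a 52 mm radius circle on the compressor head, about 90 mm apart; which colour stands where changes from start to start
- oil_bottle: loose white bottle with red cap, 56 mm across, 150 mm tall, standing; origin under its centre
- grease_tin: loose green tin with a white lid, 72 mm across, 70 mm tall; origin under its centre
- screwdriver: loose screwdriver with orange handle, lying along its x axis, about 200 mm long; origin on its underside
- wrench: loose steel wrench lying along its x axis, about 180 mm long; origin on its underside
- bearing: loose steel bearing ring, 48 mm across, 16 mm high, lying flat; origin under its centre
- socket: loose dark socket, 28 mm across, 50 mm tall, standing; origin under its centre
- end_cap: loose aluminium end cap, flange 90 mm across, 40 mm tall; origin under its centre

How it is judged:
By the outcome, as a careful person would: the job done as asked, in the order asked, and still so for the second after the job is handed in, with the robot touching nothing.
It also fails if it takes over 54 s, if anything falls off the work surface, if the arm or the gripper's body presses on something with over 40 N, if the wrist force passes 120 N, or if a joint passes its speed limit or range.

## Working session

There is one attempt and no reset: what is moved stays moved. The work goes in short steps, Python scripts to look and compute and a shell command to move; the robot and the scene stay as the last step left them, time stands still between calls to the robot, and variables do not carry over. Pictures are saved under pics/ and viewed, at most 10 in all, crops included, and the job is handed in when it is done.

```bash
mkdir -p pics; python3 - <<'E'
from plant import *
import cv2
o=get_obs();print({k:o[k] for k in("clock","tool_pos","orientation","force","opening")})
for n in("top","scene"):
    s=snapshot(n);cv2.imwrite(f"pics/{n}0.png",s["color"][:,:,::-1]);print(n,s["fx"],s["fy"],s["cx"],s["cy"],s["R"],s["t"])
E
```

```text
{'clock': 0.0, 'tool_pos': array([ 0.24074654, -0.63040152,  0.40375129]), 'orientation': array([ 1.79907746e+02, -9.65187266e-03, -1.59104753e+02]), 'force': array([ 0.72872902, -0.31191136,  0.20765977]), 'opening': 0.0875662958488312}
top 418.1611300485405 418.1611300485405 279.2653654772359 203.03225969005106 [[ 0.00435738 -0.99998653  0.00281957]
 [-0.98293401 -0.00480159 -0.18389584]
 [ 0.1839069  -0.00197015 -0.98294169]] [-0.03336113  0.62817008  1.07392036]
scene 430.3022438173373 430.3022438173373 283.81255734396893 214.10707507312333 [[ 0.64067627  0.76775224 -0.00950888]
 [ 0.45252936 -0.38757503 -0.80312065]
 [-0.62028308  0.5102373  -0.59574055]] [-0.3747039  -0.17357483  1.53957213]
```

View pics/top0.png

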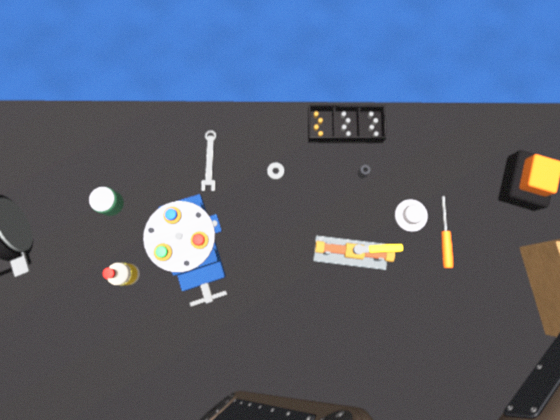

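View pics/scene0.png

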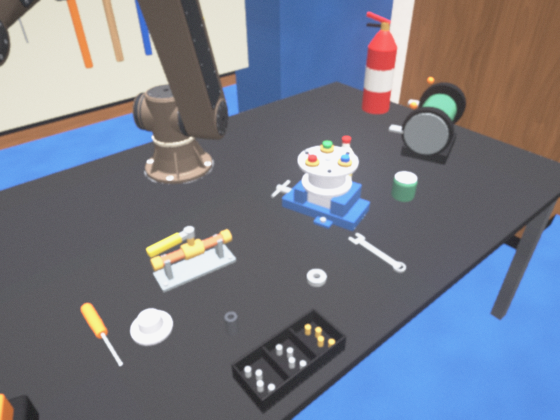

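The top view shows the lever pivot near (360,249) with its tip near (402,248), pointing to the robot's right. The red cap is at (199,240), green at (161,252) and blue at (171,214). In the scene view the lever lies roughly along the pipe, and red is on the robot's side of the head.

```bash
cat > h.py <<'E'
import numpy as np, cv2
from plant import *
def ray(s,uv,z):
    d=s["R"].T@np.array([(uv[0]-s["cx"])/s["fx"],(uv[1]-s["cy"])/s["fy"],1]); c=-s["R"].T@s["t"]
    return c+d*(z-c[2])/d[2]
def blob(s,box,lo,hi):
    x0,y0,x1,y1=box; h=cv2.cvtColor(s["color"][y0:y1,x0:x1],cv2.COLOR_RGB2HSV)
    m=cv2.inRange(h,np.array(lo),np.array(hi)); n,l,st,c=cv2.connectedComponentsWithStats(m)
    i=1+np.argmax(st[1:,4]); ys,xs=np.where(l==i); return np.c_[xs+x0,ys+y0].astype(float)
E
python3 - <<'E'
from h import *
s=snapshot("top")
for n,b,lo,hi in(("red",(185,225,215,255),(0,150,120),(8,255,255)),("green",(148,238,175,265),(40,100,60),(85,255,255)),("blue",(160,203,184,227),(95,120,60),(120,255,255))):
    p=blob(s,b,lo,hi);print(n,len(p),p.mean(0),ray(s,p.mean(0),.195))
p=blob(s,(350,235,410,265),(24,180,180),(35,255,255))
w=np.array([ray(s,q,.13)[:2] for q in p]);r=cv2.minAreaRect(w.astype(np.float32));print("lever",len(p),p.min(0),p.max(0),w.mean(0),r)
for uv in((314,235),(389,242),(387,270),(315,263)):print("foot",ray(s,uv,.006))
s2=snapshot("scene")
p=blob(s2,(300,148,325,170),(0,150,120),(8,255,255));print("red2",len(p),p.mean(0),ray(s2,p.mean(0),.195))
p=blob(s2,(140,220,195,256),(24,150,150),(35,255,255));print(len(p),ray(s2,p.mean(0),.12))
cv2.imwrite("pics/lev.png",cv2.resize(np.hstack([s["color"][215:285,300:420],s2["color"][215:285,135:255]])[:,:,::-1],None,fx=3.3,fy=3.3,interpolation=cv2.INTER_CUBIC))
E
```

```text
red 11 [202.         241.18181818] [0.51127654 0.14975421 0.195     ]
green 19 [164.47368421 252.94736842] [0.48355865 0.23577433 0.195     ]
blue 78 [170.73076923 214.25641026] [0.574525   0.22599262 0.195     ]Traceback (most recent call last):
  File "<stdin>", line 5, in <module>
  File "h.py", line 9, in blob
    i=1+np.argmax(st[1:,4]); ys,xs=np.where(l==i); return np.c_[xs+x0,ys+y0].astype(float)
        ~~~~~~~~~^^^^^^^^^^
    return _wrapfunc(a, 'argmax', axis=axis, out=out, **kwds)
    return bound(*args, **kwds)
ValueError: attempt to get argmax of an empty sequence
```

```bash
python3 - <<'E'
from h import *
s=snapshot("top");s2=snapshot("scene")
cv2.imwrite("pics/lev.png",cv2.resize(np.hstack([s["color"][215:285,300:420],s2["color"][215:285,135:255]])[:,:,::-1],None,fx=3.3,fy=3.3,interpolation=cv2.INTER_CUBIC))
H=cv2.cvtColor(s["color"],cv2.COLOR_RGB2HSV);print(H[248,370:404:4].tolist());print(H[240,190:210].tolist())
p=blob(s,(350,235,410,265),(24,120,180),(35,255,255))
w=np.array([ray(s,q,.13)[:2] for q in p]);r=cv2.minAreaRect(w.astype(np.float32));print("lever",len(p),p.min(0),p.max(0),w.mean(0),r)
for uv in((314,235),(389,242),(387,270),(315,263)):print("foot",ray(s,uv,.006))
p=blob(s,(185,225,215,255),(0,140,120),(9,255,255));print("red",len(p),p.mean(0),ray(s,p.mean(0),.195))
p=blob(s2,(300,148,325,170),(0,130,100),(9,255,255));print("red2",len(p),p.mean(0),ray(s2,p.mean(0),.195))
E
```

```text
[[30, 124, 255], [30, 111, 255], [30, 112, 255], [30, 114, 255], [30, 115, 255], [30, 117, 255], [30, 119, 255], [30, 118, 255], [30, 144, 255]]
[[23, 43, 252], [23, 122, 252], [14, 150, 254], [5, 140, 255], [3, 126, 255], [3, 118, 255], [3, 114, 255], [4, 110, 255], [4, 108, 255], [4, 107, 255], [3, 109, 255], [5, 109, 255], [2, 123, 255], [3, 175, 255], [12, 170, 233], [23, 148, 247], [25, 136, 252], [23, 133, 248], [19, 61, 233], [143, 4, 245]]
lever 214 [370. 244.] [403. 259.] [ 0.49790459 -0.30341275] ((0.4939202070236206, -0.2972028851509094), (0.03706200048327446, 0.0825984850525856), 0.2637937068939209)
foot [ 0.54766032 -0.12806224  0.006     ]
foot [ 0.52905773 -0.33702319  0.006     ]
foot [ 0.45189941 -0.32812215  0.006     ]
foot [ 0.47011513 -0.12997734  0.006     ]
red 21 [200.23809524 240.66666667] [0.51246028 0.15391127 0.195     ]
red2 29 [311.89655172 159.27586207] [0.52774484 0.1497433  0.195     ]
```

View pics/lev.png

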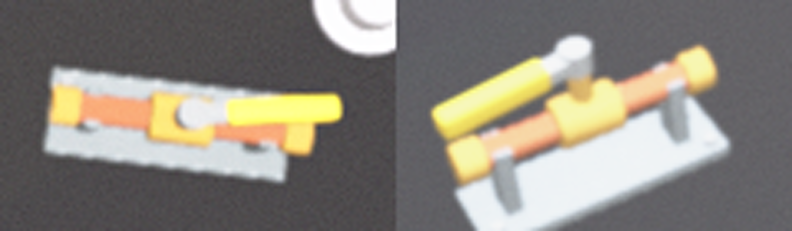

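```bash
python3 - <<'E'
from h import *
s=snapshot("top");s2=snapshot("scene")
for z in(.13,.135):print("piv",z,ray(s,(358.2,248.9),z),ray(s2,(188.9,229.5),z))
print("tip",ray(s,(403.6,247.7),.125),ray(s2,(135+443/3.3-120+.0,215+124/3.3),.12))
a=np.array([ray(s,q,.065)[:2] for q in((320.3,246.8),(390.5,256.6))]);d=a[1]-a[0];print("pipe",a,np.degrees(np.arctan2(d[1],d[0])))
for t,b1,b2,lo,hi in(("red",(185,225,215,255),(300,148,325,170),(0,95,120),(9,255,255)),("green",(148,238,175,265),(315,138,340,156),(40,60,60),(85,255,255)),("blue",(160,203,184,227),(335,150,355,170),(95,90,60),(120,255,255))):
    for S,b in((s,b1),(s2,b2)):
        p=blob(S,b,lo,hi);print(t,len(p),p.mean(0),ray(S,p.mean(0),.196))
E
```

```text
piv 0.13 [ 0.49996961 -0.22685883  0.13      ] [ 0.50200441 -0.22663203  0.13      ]
piv 0.135 [ 0.49958603 -0.22590499  0.135     ] [ 0.50799287 -0.2292593   0.135     ]
tip [ 0.50386001 -0.34135276  0.125     ] [ 0.50553745 -0.33331986  0.12      ]
pipe [[ 0.51002672 -0.13930406]
 [ 0.48515121 -0.32364874]] -97.68508274415673
red 100 [198.1  239.21] [0.51574293 0.1588443  0.196     ]
red 49 [311.87755102 158.08163265] [0.5241475  0.15296894 0.196     ]
green 103 [160.74757282 251.26213592] [0.48734523 0.24435748 0.196     ]
green 76 [326.94736842 143.60526316] [0.49011583 0.24380761 0.196     ]
blue 93 [170.78494624 214.08602151] [0.57477424 0.22562567 0.196     ]
blue 51 [344.96078431 157.60784314] [0.58125997 0.22311726 0.196     ]
```

Pivot is at about (0.500,-0.227). The lever points at -88°, and the closed direction is about -8°. I'll go to the robot's side of the lever with the fingers shut.

```bash
python3 -m handwheel '[[-1,0,0,0,0,0,0.8],[-1,0,0,0,0,0,0.8],[-1,0,0,0,0,0,0.8],[-1,0,0,0,0,0,0.75],[-1,-0.7,0.97,0,0,0,0]]'
for i in 1 2; do python3 -m handwheel '[[-1,-0.7,0.97,0,0,0,0],[-1,-0.7,0.97,0,0,0,0],[-1,-0.7,0.97,0,0,0,0],[-1,-0.7,0.97,0,0,0,0],[-1,-0.7,0.97,0,0,0,0]]'; done
python3 -m handwheel '[[-1,-0.7,0.97,0,0,0,0],[-1,-0.7,0.97,0,0,0,0],[-1,0,0,0,0,0,0],[-1,0,0,0,0,0,0],[-1,0,0,0,0,0,0]]'
cat >> h.py <<'E'
from scipy.spatial.transform import Rotation as Ro
def wproj(s,o,X):
    T=s["tool_from_camera"];Rt=Ro.from_euler("xyz",o["orientation"],degrees=True).as_matrix()
    c=np.linalg.inv(T)@np.r_[Rt.T@(np.array(X)-o["tool_pos"]),1]; th=np.arctan2(np.hypot(c[0],c[1]),c[2]);r=s["fx"]*th/np.hypot(c[0],c[1])
    return s["cx"]+r*c[0],s["cy"]+r*c[1]
def wray(s,o,uv,z):
    T=np.array(s["tool_from_camera"]);Rt=Ro.from_euler("xyz",o["orientation"],degrees=True).as_matrix()
    v=np.array([uv[0]-s["cx"],uv[1]-s["cy"]]);n=np.linalg.norm(v);th=n/s["fx"]
    d=Rt@T[:3,:3]@np.r_[np.sin(th)*v/max(n,1e-9),np.cos(th)];c=o["tool_pos"]+Rt@T[:3,3]
    return c+d*(z-c[2])/d[2]
E
python3 - <<'E'
from h import *
o=get_obs();s=snapshot("wrist");im=s["color"][:,:,::-1].copy()
print(o["clock"],o["tool_pos"],o["orientation"],o["joint_pos"],o["opening"])
for X in([.5,-.227,.135],[.503,-.337,.13],[.503,-.312,.13]):
    u=wproj(s,o,X);print(u);cv2.drawMarker(im,tuple(int(round(k)) for k in u),(255,0,255),0,12)
cv2.imwrite("pics/w1.png",im)
E
```

```text
clock: 0.98
tool_pos: [0.2568, -0.6063, 0.4041]
orientation: [180.0, -0.0, -178.2]
force: [-0.1, 0.4, -0.3]
opening: 0.0433
gripper_force: 0.0
clock: 1.6
tool_pos: [0.3411, -0.4806, 0.4048]
orientation: [-180.0, 0.0, -178.0]
force: [-0.4, -0.1, 0.9]
opening: 0.0003
gripper_force: 0.0
clock: 2.22
tool_pos: [0.4243, -0.3564, 0.4048]
orientation: [-180.0, 0.0, -178.0]
force: [0.2, 0.1, 0.1]
opening: 0.0005
gripper_force: 0.0
clock: 2.85
tool_pos: [0.4567, -0.3081, 0.4047]
orientation: [-180.0, -0.0, -178.0]
force: [0.5, 0.4, 0.5]
opening: 0.0001
gripper_force: 0.0
2.85 [ 0.45674443 -0.30807598  0.40469006] [-1.79996069e+02 -4.25288316e-03 -1.78039605e+02] [-1.36244957e+01  8.88755686e+00 -1.51123326e+01  5.39511962e-03
 -6.60031511e+01 -7.44173038e+01] 0.00014539531243326165
(np.float64(370.1985264139718), np.float64(259.7594511430286))
(np.float64(242.23867845096657), np.float64(257.9365557220134))
(np.float64(271.4136496759379), np.float64(259.02633453199485))
```

View pics/w1.png

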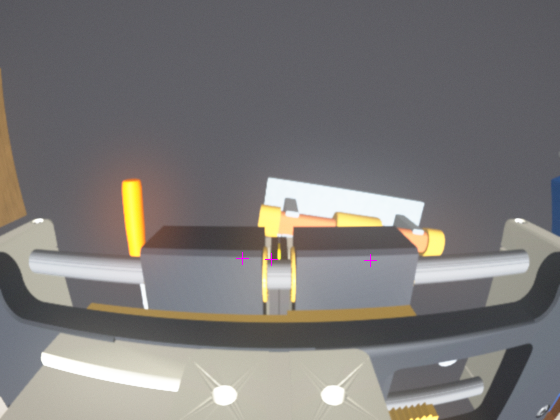

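```bash
python3 -m handwheel '[[-1,0,0,0.97,0,0,0],[-1,0,0,0.97,0,0,0],[-1,0,0,0.97,0,0,0],[-1,0,0,0.97,0,0,0],[-1,0,0,0.97,0,0,0]]'
python3 -m handwheel '[[-1,-0.3,0,0,0,0,0],[-1,-0.3,0,0,0,0,0],[-1,-0.3,0,0,0,0,0],[-1,-0.2,0,0,0,0,0],[-1,0,0,0,0,0,0]]'
python3 -m handwheel '[[-1,-0.28,-0.05,0,0,0,-0.83],[-1,-0.28,-0.05,0,0,0,-0.83],[-1,-0.28,-0.05,0,0,0,-0.83],[-1,-0.28,-0.05,0,0,0,-0.83],[-1,0,0,0,0,0,0]]'
python3 - <<'E'
from h import *
s=snapshot("scene");t=snapshot("top")
cv2.imwrite("pics/p1.png",cv2.resize(np.hstack([t["color"][195:295,290:430],s["color"][175:275,115:255]])[:,:,::-1],None,fx=2.8,fy=2.8,interpolation=cv2.INTER_CUBIC))
E
```

```text
clock: 3.52
tool_pos: [0.4568, -0.3081, 0.2827]
orientation: [-180.0, 0.0, -178.1]
force: [-0.2, 0.1, 0.0]
opening: 0.0006
gripper_force: 0.0
clock: 4.15
tool_pos: [0.485, -0.3066, 0.2837]
orientation: [-180.0, 0.0, -178.0]
force: [-0.6, -1.1, 0.2]
opening: 0.0006
gripper_force: 0.0
clock: 4.78
tool_pos: [0.513, -0.3068, 0.2834]
orientation: [180.0, 0.0, -158.1]
force: [-0.0, -0.1, 0.2]
opening: 0.0002
gripper_force: 0.0
```

View pics/p1.png

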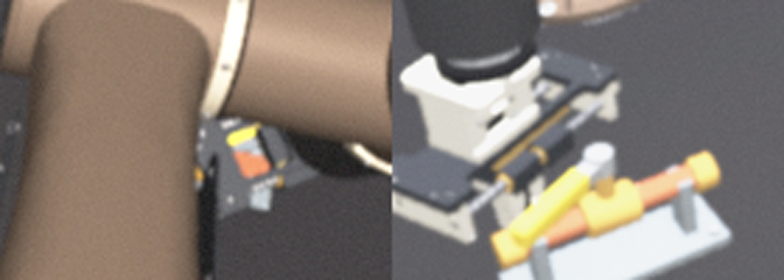

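The lever is turning: its tip moved from about (149,252) to (161,258) in the scene view. I'll continue the arc.

```bash
for i in 1 2; do python3 -m handwheel '[[-1,-0.28,-0.05,0,0,0,-0.83],[-1,-0.28,-0.05,0,0,0,-0.83],[-1,-0.28,-0.05,0,0,0,-0.83],[-1,-0.28,-0.05,0,0,0,-0.83],[-1,-0.28,-0.05,0,0,0,-0.83]]'; done
python3 -m handwheel '[[-1,-0.28,-0.05,0,0,0,-0.83],[-1,0,0,0,0,0,0],[-1,0,0,0,0,0,0]]'
```

```text
clock: 5.5
tool_pos: [0.5453, -0.294, 0.2835]
orientation: [180.0, -0.0, -133.1]
force: [-1.4, -0.2, 0.3]
opening: 0.0009
gripper_force: 1.1
clock: 6.12
tool_pos: [0.5697, -0.2684, 0.2835]
orientation: [-180.0, -0.0, -108.2]
force: [-0.6, -2.3, 0.3]
opening: 0.0004
gripper_force: 1.1
clock: 6.5
tool_pos: [0.5732, -0.262, 0.2835]
orientation: [-180.0, 0.0, -103.4]
force: [0.3, -0.2, -0.3]
opening: 0.0005
gripper_force: 0.0
```

```bash
python3 -m handwheel '[[-1,-0.28,-0.05,0,0,0,-0.83],[-1,0,0,0,0,0,0]]'
python3 -m handwheel '[[-1,-0.06,0,0,0,0,0],[-1,0,0,0,0,0,0]]'
python3 -m handwheel '[[-1,-0.06,0,0,0,0,0],[-1,0,0,0,0,0,0]]'
```

```text
clock: 6.75
tool_pos: [0.576, -0.2555, 0.2835]
orientation: [180.0, -0.0, -98.4]
force: [-0.6, 0.5, 0.8]
opening: 0.0002
gripper_force: 0.3
clock: 7.0
tool_pos: [0.5761, -0.255, 0.2835]
orientation: [180.0, -0.1, -98.5]
force: [-1.1, -7.7, -1.0]
opening: 0.0002
gripper_force: 3.4
clock: 7.25
tool_pos: [0.5761, -0.2546, 0.2836]
orientation: [180.0, -0.2, -98.5]
force: [-1.4, -13.1, -2.4]
opening: 0.0002
gripper_force: 6.7
```

At the stop (force rising to 13 N). Next: back off, rise and look.

```bash
python3 -m handwheel '[[-1,0.8,0,0,0,0,0],[-1,0.8,0,0,0,0,0],[-1,0,0,-1,0,0,0],[-1,0,0,-1,0,0,0],[-1,0,0,-1,0,0,0]]'
python3 -m handwheel '[[-1,0,0,-1,0,0,0],[-1,0,0,-1,0,0,0],[-1,-0.97,0.26,0,0,0,0],[-1,-0.97,0.26,0,0,0,0],[-1,-0.97,0.26,0,0,0,0]]'
for i in 1 2; do python3 -m handwheel '[[-1,-0.97,0.26,0,0,0,0],[-1,-0.97,0.26,0,0,0,0],[-1,-0.97,0.26,0,0,0,0],[-1,-0.97,0.26,0,0,0,0],[-1,-0.97,0.26,0,0,0,0]]'; done
python3 -m handwheel '[[-1,-0.97,0.26,0,0,0,0],[-1,-0.97,0.26,0,0,0,0],[-1,-0.97,0.26,0,0,0,0],[-1,0,0,0,0,0,0],[-1,0,0,0,0,0,0]]'
python3 - <<'E'
from h import *
s=snapshot("scene");t=snapshot("top")
o=get_obs();print(o["tool_pos"],o["orientation"])
cv2.imwrite("pics/p2.png",cv2.resize(np.hstack([t["color"][180:300,290:430],s["color"][170:290,115:255]])[:,:,::-1],None,fx=2.8,fy=2.8,interpolation=cv2.INTER_CUBIC))
E
```

```text
clock: 7.88
tool_pos: [0.5705, -0.2931, 0.3591]
orientation: [180.0, 0.0, -98.4]
force: [0.9, 0.2, -0.2]
opening: 0.0006
gripper_force: 0.0
clock: 8.5
tool_pos: [0.5617, -0.2174, 0.4085]
orientation: [-180.0, 0.0, -98.4]
force: [-0.2, 0.3, -0.0]
opening: 0.0005
gripper_force: 0.0
clock: 9.12
tool_pos: [0.5473, -0.0926, 0.4085]
orientation: [-180.0, 0.0, -98.4]
force: [0.7, 0.5, 0.4]
opening: 0.0005
gripper_force: 0.0
clock: 9.75
tool_pos: [0.5329, 0.0322, 0.4086]
orientation: [-180.0, 0.0, -98.4]
force: [-0.7, -0.6, -0.2]
opening: 0.0006
gripper_force: 0.0
clock: 10.38
tool_pos: [0.5242, 0.1063, 0.4084]
orientation: [180.0, 0.0, -98.3]
force: [-0.0, -0.1, 0.6]
opening: 0.0005
gripper_force: 0.0
[0.52415499 0.10611978 0.40840743] [ 1.79992807e+02  1.68648859e-03 -9.83786634e+01]
```

View pics/p2.png

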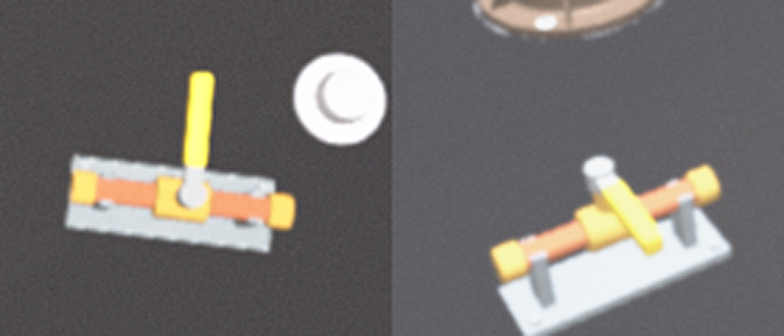

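The lever now lies square across the pipe, pointing away from the robot (top-view tip near crop (203,75)). Next I'll go above the red cap.

```bash
python3 -m handwheel '[[-1,-0.98,0.22,0,0,0,0],[-1,-0.98,0.22,0,0,0,0],[-1,0,0,0.4,0,0,0],[-1,0,0,0.4,0,0,0],[-1,0,0,0,0,0,0]]'
python3 - <<'E'
from h import *
s=snapshot("scene");t=snapshot("top");o=get_obs();print(o["tool_pos"])
f=lambda im,x,y:cv2.resize(im[y:y+100,x:x+100],None,fx=4,fy=4,interpolation=cv2.INTER_CUBIC)
cv2.imwrite("pics/p3.png",np.hstack([f(t["color"],135,190),f(s["color"],270,110)])[:,:,::-1])
E
```

```text
clock: 11.1
tool_pos: [0.52, 0.156, 0.3872]
orientation: [179.9, -0.1, -98.4]
force: [0.8, 0.7, 0.4]
opening: 0.0004
gripper_force: 0.0
[0.52033071 0.15638888 0.38831705]
```

View pics/p3.png

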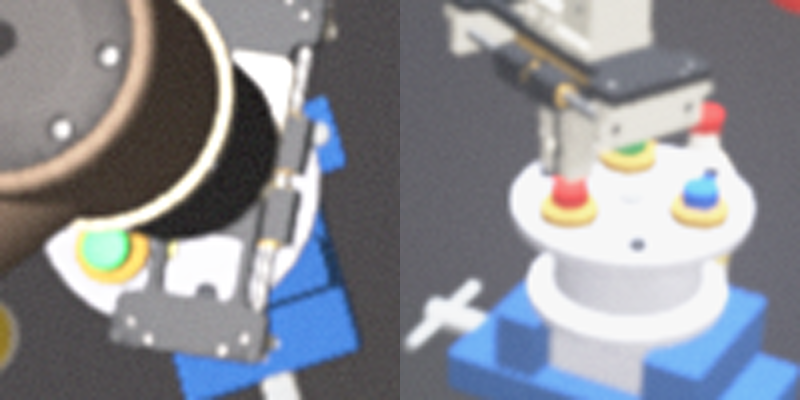

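The fingertips hang directly over the red cap, with green and blue clear. Pressing slowly.

```bash
python3 -m handwheel '[[-1,0,0,0.2,0,0,0],[-1,0,0,0.2,0,0,0],[-1,0,0,0.1,0,0,0],[-1,0,0,0.08,0,0,0],[-1,0,0,0,0,0,0]]'
python3 -m handwheel '[[-1,0,0,0.08,0,0,0],[-1,0,0,0.08,0,0,0],[-1,0,0,0.06,0,0,0],[-1,0,0,0,0,0,0]]'
python3 -m handwheel '[[-1,0,0,0.04,0,0,0],[-1,0,0,0.04,0,0,0],[-1,0,0,0,0,0,0]]'
```

```text
clock: 11.82
tool_pos: [0.5201, 0.157, 0.3739]
orientation: [180.0, -0.0, -98.3]
force: [-1.6, -0.8, 1.8]
opening: 0.0006
gripper_force: 1.1
clock: 12.32
tool_pos: [0.5202, 0.157, 0.3684]
orientation: [-180.0, -0.0, -98.3]
force: [-1.5, -0.4, 4.7]
opening: 0.0007
gripper_force: 2.0
clock: 12.7
tool_pos: [0.5202, 0.157, 0.3665]
orientation: [-180.0, -0.0, -98.3]
force: [-1.0, -1.7, 4.2]
opening: 0.0
gripper_force: 2.4
```

```bash
python3 -m handwheel '[[-1,0,0,0.03,0,0,0],[-1,0,0,0,0,0,0]]'
python3 -m handwheel '[[-1,0,0,0.02,0,0,0],[-1,0,0,0,0,0,0]]'
```

```text
clock: 12.95
tool_pos: [0.5202, 0.157, 0.3663]
orientation: [-180.0, 0.0, -98.3]
force: [-4.4, -0.8, 10.0]
opening: 0.0005
gripper_force: 4.6
clock: 13.2
tool_pos: [0.5202, 0.157, 0.3663]
orientation: [-180.0, 0.0, -98.3]
force: [-6.1, -2.3, 11.8]
opening: 0.0005
gripper_force: 6.2
```

On the hard stop at about 12 N. I'll hold for 2.5 s and then release.

```bash
for i in 1 2 3 4; do python3 -m handwheel '[[-1,0,0,0,0,0,0],[-1,0,0,0,0,0,0],[-1,0,0,0,0,0,0],[-1,0,0,0,0,0,0],[-1,0,0,0,0,0,0]]'|egrep 'clock|tool_pos|force'; done
python3 -m handwheel '[[-1,0,0,-0.15,0,0,0],[-1,0,0,-0.2,0,0,0],[-1,0,0,-0.4,0,0,0],[-1,0,0,-1,0,0,0],[-1,0,0,-1,0,0,0]]'
python3 -m handwheel '[[-1,1,0,-0.5,0,0,0],[-1,1,0,0,0,0,0],[-1,1,0,0,0,0,0],[-1,1,0,0,0,0,0],[-1,1,0,0,0,0,0]]'
python3 -m handwheel '[[-1,1,0,0,0,0,0],[-1,1,0,0,0,0,0],[-1,0,0,0,0,0,0],[-1,0,0,0,0,0,0],[-1,0,0,0,0,0,0]]'
python3 - <<'E'
from h import *
s=snapshot("scene");t=snapshot("top")
f=lambda im,x,y:cv2.resize(im[y:y+100,x:x+100],None,fx=4,fy=4,interpolation=cv2.INTER_CUBIC)
cv2.imwrite("pics/p4.png",np.hstack([f(t["color"],135,190),f(s["color"],270,110)])[:,:,::-1])
E
```

```text
clock: 13.82
tool_pos: [0.5202, 0.157, 0.3663]
force: [-5.9, -2.1, 11.8]
gripper_force: 6.1
clock: 14.45
tool_pos: [0.5202, 0.157, 0.3663]
force: [-5.6, -0.7, 12.0]
gripper_force: 6.1
clock: 15.08
tool_pos: [0.5202, 0.157, 0.3663]
force: [-4.9, -1.7, 12.1]
gripper_force: 6.1
clock: 15.7
tool_pos: [0.5202, 0.157, 0.3663]
force: [-4.7, -1.8, 11.3]
gripper_force: 6.1
clock: 16.32
tool_pos: [0.5203, 0.1573, 0.4347]
orientation: [180.0, 0.0, -98.3]
force: [-0.5, 0.3, 0.2]
opening: 0.0007
gripper_force: 0.0
clock: 16.95
tool_pos: [0.5012, 0.0313, 0.4454]
orientation: [179.9, -0.0, -98.4]
force: [-0.3, 0.4, -0.4]
opening: 0.0005
gripper_force: 0.0
clock: 17.58
tool_pos: [0.4949, -0.016, 0.4462]
orientation: [180.0, -0.0, -98.3]
force: [-0.3, 0.8, -0.7]
opening: 0.0005
gripper_force: 0.0
```

View pics/p4.png

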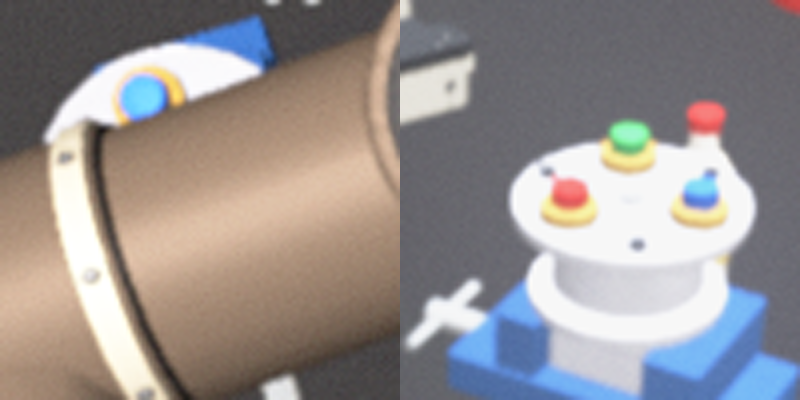

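All three caps are fully up, and the arm is clear of everything.

```bash
python3 -c "
from plant import *
print(close_job())"
```

```text
the job is handed in; nothing more can be done
None
```

The job is handed in: I pushed the lever to its stop and then held the red cap at the bottom for over two seconds, and the last picture shows it back up with the arm clear; the hand-in returned no verdict.

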